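Check a leaning frame for squareness with a sprung slide rule

ROBOT

A 7-joint arm with a two-finger parallel gripper is mounted at the origin on a cart in front of the work surface, level with it; the furniture and walls round the work are solid. World frame = base frame: x ahead of the robot, y to its left, z up, the work surface at z = 0. Lengths are in m, angles in rad, forces in N, time in s.
With the tool pointing down it reaches from about 0.4 to 0.9 m from the base axis. Payload 5.6 kg.
Tool frame: the origin (TCP) lies on the centre line of the jaws, within the pads' length; the fingertips stand 19 mm ahead of it and the grasp point (between the pads) is the TCP (r.tips_ahead is the distance from the TCP to the fingertips, in m); z points along the fingers, y is the line along which they close (so a half turn about z gives the same grasp; the last joint's range is limited). The gripper opens to 92 mm and grips with 3 to 60 N. Pads are 20 mm wide; open, the fingers measure 128 mm over their backs; the gripper's body (75 mm by 189 mm) begins 69 mm behind the grasp point.
Start: joints at [1.125, 0.468, -0.012, 1.603, 0.006, 1.071, -0.056], TCP at [0.255, -0.598, 0.234] pointing down, gripper open.
Joint ranges: [-2.53, 2.53], [-0.31, 2.02], [-1.57, 1.55], [0.28, 2.44], [-1.29, 4.43], [0.15, 1.84], [-2.92, 2.92]. Speed limits (rad/s): [2.57, 2.57, 3.14, 3.14, 3.14, 3.14, 3.14].

INTERFACE

Orientations are given as a unit quaternion [w, x, y, z].
In Python, from workcell import r, eyes gives the robot as it stands.
- The arm moves only by the shell command python3 -m pendant 'ROWS' [FORCE]. ROWS is JSON, one flat list of numbers, 7 for each row, row after row: the shift along the tool's x, y, z in units of 500 mm (1.0 is 500 mm), then the turn, a rotation vector about the tool's x, y, z in units of 180 degrees (1.0 is 180 degrees), then the opening, from 0 (shut) to 1 (fully open). In form: [tx, ty, tz, wx, wy, wz, grip, tx, ty, tz, wx, wy, wz, grip, ...]. A call has 1 to 8 rows; each row is the pose to reach, as a shift and turn from the pose commanded when the call began, along the tool's axes at that moment, turning the shorter way round; what a row does not reach only later rows make up. A row lasts 1/8 s, in which the tool goes at most 62.5 mm and 10.7 degrees, less where a joint would pass 70% of its speed; a pose out of reach is approached as far as the arm can. A call with a number of a shift or a turn outside -1 to 1 is refused whole. A call with a gripper value outside its range is refused whole. The fingers move at their own pace and stop on an object; FORCE is the grip in N (left out, the last holds). Time passes only in rows, so rows that repeat a pose let the fingers close. It gives the time, the measured TCP pose, the force, the opening and the grip force at its end, in the units of the state.
- r.sense(): the state, without advancing time (a new reading comes with each control period).
- eyes.capture(name): name is "scene" or "top" or "wrist"; returns a dict with "pixels" (400x640x3 uint8, red, green, blue), "K" (3x3 intrinsics, pixels), "eye" and "attitude" of the camera in the world. Camera axes: x right, y down, z forward; pixel columns grow to the right and rows downward; lengths in m; the calibration is good to about 2 mm. A picture is of the moment at which its call begins. There is no depth.
- r.finish_job(): hands the job in; it is judged then, once.
The state is a dict: "clock": time; "joints": joint angles; "joint_velocities": joint speeds; "joint_efforts": joint torques, N m; "eef_pos": TCP position; "tool_rot": TCP orientation; "wrist_force": force on the tool from outside, world axes, zero at the start; "torque": the same for the moment, N m; "opening": opening from 0.0 (shut) to 1.0 (fully open); "grasp_force": force on a finger pad.
Only numpy, scipy, OpenCV 4.12 (cv2) and the standard library are available. Lean on these libraries where they do the work, as an engineer would, in place of code of your own. Each camera call takes 0.05 s, during which the arm holds its last target. There are 200 camera calls.

TASK

The aluminium four-post frame may have been knocked out of square: measure its diagonal from the near left post to the far right post with the slide rule, then the other diagonal, each time with the rule's end hook brought home against the outside of one post by feel, with a few newtons only, while its sprung tongue is pressed in by the inside of the opposite post. Then leave the rule lying level on the posts along the longer diagonal, its hook beyond one post and its foot inside the other, so that it shows which way the frame leans (if they agree within 3 mm, either will do). Do not press hard, do not rack the frame further, and leave the other things where they are.

Things in the scene. Friction and masses are not known exactly. Their poses are not given: they have to be found in the camera images.
- frame: Fixed frame of low aluminium bars (12 mm high) with 4 upright round steel corner posts, 16 mm in diameter, tops 38 mm above the work surface, 110 mm apart along each side. Origin: on the surface, mid-frame if square. x: along the diagonal from near left to far right (about 45 deg right of straight ahead); y: from near right to far left. When square, posts are 77.8 mm from the origin on x and y.
- near_left_post (a point): Centre of the top of the near left post (near bar: toward the robot, with two bolt lugs; fixed). The far bar with both far posts may stand 0 to 10 mm too far left or right, parallel to the near bar: a far post then lies up to 7 mm nearer or farther along its diagonal and 7 mm beside it, and the diagonals differ by up to 14 mm. The far bar is held by 30 N of friction.
- near_right_post (a point): Centre of the top of the near right post, on the fixed near bar.
- rule: Loose slide rule, 0.3 to 0.4 kg, 225 mm long: aluminium stock, steel tongue, black grip. Origin: midway between the nominal working faces of hook and (fully out) foot, 86 mm from each, level with their lower edges. x: from hook end to tongue end; z up. Undersides of stock and tongue are 18 mm above the origin: lying on the posts, the origin is 20 mm above the surface.
- rule_tongue (a joint): The rule's reading: how far the tongue is pushed in, m, 0 (out) to 0.035. A spring pushes it out with 2 N at 0, 1 N more per 10 mm. With hook and foot seated, the posts' centre distance is 172 mm minus the reading, minus the hook's unknown zero error (below; the same for both diagonals); the reading is then 4 to 29 mm. The smaller reading is the longer diagonal.
- rule_foot (a point): Centre of the working face (looking to the rule's +x) of the foot plate on the sliding tongue: 34 mm wide, 18 mm deep, 8 mm thick; at x = +86 mm, 9 mm above the origin of rule at reading 0, moving to -x as the reading grows. Beyond it the flat nose of the tongue, 20 mm wide, runs on 45 mm and lies over the post.
- rule_hook_end (a point): Nominal middle of the end hook's working face (looking to the rule's +x), x = -86 mm, 9 mm above the rule's origin. The hook, a steel plate 34 mm wide, 8 mm thick, 18 mm below the stock, is clamped up to 5 mm to either side of there: find its contact by feel, bearing 2 to 10 N. Hook outside one post, foot inside the oppo slide the rule toward its nose; foot presses in first, then the hook seats.
- rule_grip (a point): Centre of the rule's upright black grip: 46 mm long along the rule, 16 mm wide, 42 mm high (21 mm above and below this point), 52 mm straight above the origin of rule. Axes as rule.
- dust_cap: Bystander, to be left alone: round black cap, 47 mm wide, 13 mm high, inside the frame. Origin at its underside.
- memory_stick: Bystander, to be left alone: small blue stick, 57 mm long, at the near edge. Origin at its underside.
- screwdriver: Bystander, to be left alone: small orange screwdriver, 106 mm, behind the frame. Origin at its underside.
- pencil: Bystander, to be left alone: yellow pencil at the near edge. Origin at its underside.
- sticky_notes: Bystander, to be left alone: yellow pad at the left, 9 mm high. Origin at its underside.
- slide_mailer: Bystander, to be left alone: flat slide holder at the near right. Origin at its underside.
- coverslip_box: Bystander, to be left alone: small box 30x30x20 mm at the left. Origin at its underside.

How it is judged:
On the way, in this order (a step that is already met when the one before it is completed fails the run):
1. the diagonal near left to far right is measured: rule lying along it, hook home against one post, tongue pressed in by the opposite post (angle between the x axis of rule and the x axis of frame, either way round below 0.15 rad and angle between rule's own z axis and vertical below 0.12 rad and horizontal distance between rule and frame below 0.02 m and z of rule in the frame of frame below 0.03 m and value of joint rule_tongue above 0.002 m and contact force between each of rule_hook_c0, rule_tongue_c2 and frame above 1 N), for 0.3 s.
2. the diagonal near right to far left is measured in the same way (angle between the x axis of rule and the y axis of frame, either way round below 0.15 rad and angle between rule's own z axis and vertical below 0.12 rad and horizontal distance between rule and frame below 0.02 m and z of rule in the frame of frame below 0.03 m and value of joint rule_tongue above 0.002 m and contact force between each of rule_hook_c0, rule_tongue_c2 and frame above 1 N), for 0.3 s.
At the end, for the whole second after the job is handed in: the rule lies at rest, released and level (0.06 rad) on the posts, hook and foot hanging beside them (origin 16 to 24 mm up, within 60 mm of the frame's middle), within 0.2 rad of the longer diagonal (either one if they differ by under 3 mm) (((x of frame_far_c0 in the frame of frame below 0.0374 m and angle between the x axis of rule and the y axis of frame, either way round below 0.2 rad) or (x of frame_far_c0 in the frame of frame above 0.0404 m and angle between the x axis of rule and the x axis of frame, either way round below 0.2 rad) or (x of frame_far_c0 in the frame of frame between 0.03735 and 0.04045 m and (angle between the x axis of rule and the x axis of frame, either way round below 0.2 rad or angle between the x axis of rule and the y axis of frame, either way round below 0.2 rad))) and angle between rule's own z axis and vertical below 0.06 rad and z of rule in the frame of frame between 0.016 and 0.024 m and horizontal distance between rule and frame below 0.06 m and linear speed of rule below 0.01 m/s and angular speed of rule below 0.05 rad/s); the robot touches nothing.
It fails at once if the hook is pressed against the frame with more than 12 N (contact force between rule_hook_c0 and frame above 12 N).
It fails at once if the rule is pressed on the frame with more than 40 N (contact force between rule and frame above 40 N).
It fails at once if the frame's far bar is pushed more than 2.5 mm out of the place it was found in (distance of frame_far_c0 from where it was at the start of the episode above 0.0025 m).
It fails at once if one of the other things is moved by more than 30 mm (distance of any of dust_cap, memory_stick, screwdriver, pencil, sticky_notes, slide_mailer, coverslip_box from where it was at the start of the episode above 0.03 m).
It also fails if it takes over 67 s, if anything falls off the work surface, if the arm or the gripper's body presses on something with over 40 N, if the wrist force passes 120 N, or if a joint passes its speed limit or range.

## Working session

There is one attempt and no reset: what is moved stays moved. The work goes in short steps, Python scripts to look and compute and a shell command to move; the robot and the scene stay as the last step left them, time stands still between calls to the robot, and variables do not carry over. Pictures are saved under pics/ and viewed, at most 13 in all, crops included, and the job is handed in when it is done.

```bash
mkdir -p pics; ls; python3 - <<'E'
from workcell import r, eyes
import cv2,json,numpy as np
s=r.sense(); print({k:np.round(v,4).tolist() for k,v in s.items()})
for n in ("scene","top"):
    c=eyes.capture(n); cv2.imwrite(f"pics/{n}0.png",c["pixels"][:,:,::-1]); print(n,np.round(c["K"],1).tolist(),c["eye"],c["attitude"])
E
```

```text
pics
{'clock': 0.0, 'joints': [1.125, 0.4684, -0.0116, 1.6036, 0.006, 1.0714, -0.0563], 'joint_velocities': [-0.001, 0.0009, 0.0011, 0.0006, -0.0001, -0.0021, 0.0009], 'joint_efforts': [-0.0003, -52.057, -0.0122, -24.3746, -0.0565, 0.0173, 0.0002], 'eef_pos': [0.2545, -0.5975, 0.2326], 'tool_rot': [-0.0009, 0.9798, 0.2, -0.0002], 'wrist_force': [-0.3225, 0.728, 0.5223], 'torque': [-0.0172, -0.0244, 0.0085], 'grasp_force': 0.0, 'opening': 1.0022}
scene [[508.3, 0.0, 316.9], [0.0, 508.3, 193.4], [0.0, 0.0, 1.0]] [-0.01223422  0.99521136  0.66950352] [ 0.12975937 -0.22059206  0.83546092 -0.48631954]
top [[441.7, 0.0, 316.7], [0.0, 441.7, 195.5], [0.0, 0.0, 1.0]] [0.45569402 0.06234174 0.98462249] [-0.02270576  0.7142656  -0.69915131  0.02228325]
```

View pics/top0.png

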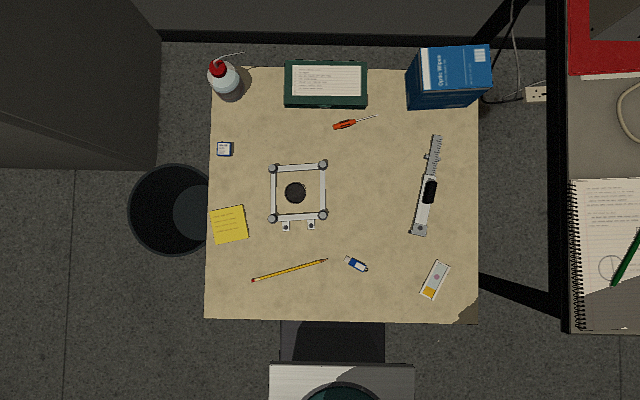

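View pics/scene0.png

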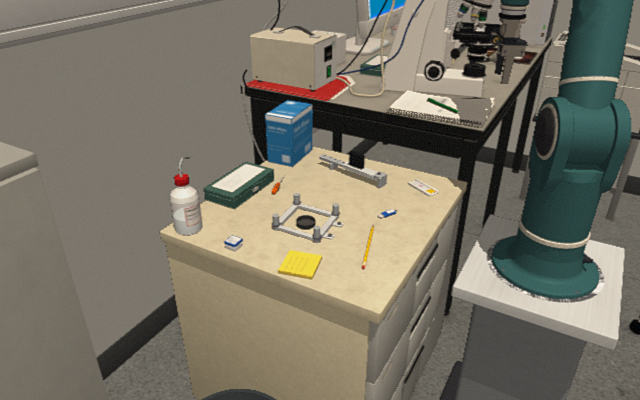

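The top view shows the frame posts near (272,168), (323,164), (272,217) and (323,214). The rule is on the right, its grip near (430,191). I'll enlarge both areas and compute positions.

```bash
cat > h.py <<'E'
from workcell import r, eyes
import cv2,numpy as np
from scipy.spatial.transform import Rotation as R
def rot(q): return R.from_quat([q[1],q[2],q[3],q[0]])
def cast(c,uv,z):
    uv=np.atleast_2d(uv).astype(float)
    d=np.c_[uv,np.ones(len(uv))]@np.linalg.inv(c["K"]).T
    d=rot(c["attitude"]).apply(d); e=np.array(c["eye"])
    return e+d*((z-e[2])/d[:,2])[:,None]
def proj(c,P):
    p=rot(c["attitude"]).inv().apply(np.atleast_2d(P)-np.array(c["eye"])); p=p@np.array(c["K"]).T
    return p[:,:2]/p[:,2:]
def tcp():
    s=r.sense(); return np.array(s["eef_pos"]),rot(s["tool_rot"])
def rowfor(pos,yaw=None):
    "target in tool axes, units; yaw=desired direction angle of tool x in world, tool pointing down"
    p,q=tcp(); d=q.inv().apply(np.array(pos)-p)/0.5; out=[d]
    if yaw is not None:
        t=R.from_matrix(np.c_[[np.cos(yaw),np.sin(yaw),0],[np.sin(yaw),-np.cos(yaw),0],[0,0,-1]])
        out.append((q.inv()*t).as_rotvec()/np.pi)
    return np.round(np.concatenate(out),4).tolist()
E
python3 - <<'E'
from h import *
c=eyes.capture("top"); im=c["pixels"]
A=cv2.resize(im[150:230,255:345],None,fx=5,fy=5,interpolation=cv2.INTER_CUBIC)
B=cv2.resize(im[125:245,395:455],None,fx=5,fy=5,interpolation=cv2.INTER_CUBIC)
H=600; o=np.zeros((H,760,3),np.uint8); o[:400,:450]=A; o[:600,455:755]=B
cv2.imwrite("pics/crop1.png",o[:,:,::-1])
g=cv2.cvtColor(im,cv2.COLOR_RGB2GRAY)
m=(g<45).astype(np.uint8); m[:, :400]=0; m[:,460:]=0; m[:150]=0; m[240:]=0
n,l,st,ce=cv2.connectedComponentsWithStats(m); i=1+np.argmax(st[1:,4]); print("grip",st[i],ce[i],cast(c,ce[i],.07))
pt=cv2.minAreaRect(np.argwhere(l==i)[:,::-1].astype(np.float32)); print(pt, cast(c,cv2.boxPoints(pt),.073))
for uv in [(272,168),(323,164),(272,217),(323,214)]: print(uv,cast(c,uv,.038))
print("hook",cast(c,(418,233),.025),"tip",cast(c,(436,136),.025))
E
```

```text
grip [422 181  15  23 240] [429.26666667 191.92083333] [[ 0.52645898 -0.16994655  0.07      ]]
((429.226806640625, 191.9414520263672), (10.755826950073242, 23.397415161132812), 12.094758033752441) [[ 0.50448043 -0.15328846  0.073     ]
 [ 0.55217359 -0.16314926  0.073     ]
 [ 0.54794899 -0.18496354  0.073     ]
 [ 0.50028516 -0.17503399  0.073     ]]
(272, 168) [[0.57339059 0.16116677 0.038     ]]
(323, 164) [[0.58442126 0.05142129 0.038     ]]
(272, 217) [[0.46790532 0.15823159 0.038     ]]
(323, 214) [[0.47665639 0.04921435 0.038     ]]
hook [[ 0.44023985 -0.15744836  0.025     ]] tip [[ 0.65336974 -0.19551901  0.025     ]]
```

View pics/crop1.png

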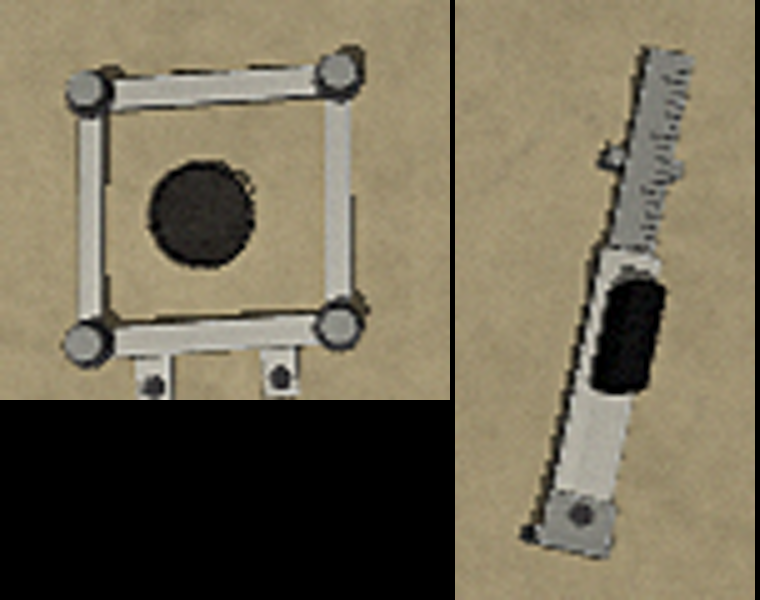

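```bash
python3 - <<'E'
from h import *
c=eyes.capture("top")
f=lambda x,y,u0,v0:((x+.5)/5-.5+u0,(y+.5)/5-.5+v0)
P={n:cast(c,f(x,y,255,150),.038)[0] for n,(x,y) in dict(FL=(91,91),FR=(338,74),NL=(89,342),NR=(338,325)).items()}
for k in P: print(k,P[k].round(4))
for a,b in ("NL NR","FL FR","NL FL","NR FR","NL FR","NR FL"): pass
E
python3 - <<'E'
from h import *
c=eyes.capture("top")
f=lambda x,y,u0,v0:((x+.5)/5-.5+u0,(y+.5)/5-.5+v0)
P={n:cast(c,f(x,y,255,150),.038)[0][:2] for n,(x,y) in dict(FL=(91,91),FR=(338,74),NL=(89,342),NR=(338,325)).items()}
for s in ("NL NR","FL FR","NL FL","NR FR","NL FR","NR FL"):
    a,b=s.split(); d=P[b]-P[a]; print(s,np.hypot(*d).round(4),np.arctan2(d[1],d[0]).round(4))
h=cast(c,f(572-455,550,395,125),.03)[0];t=cast(c,f(670-455,55,395,125),.03)[0]
d=t-h; L=np.linalg.norm(d); print(h,t,L,np.arctan2(d[1],d[0]),"origin",h+d/L*.094)
print(rowfor([.527,-.172,.16],-0.19))
E
```

```text
FL [0.5739 0.1595 0.038 ]
FR [0.5835 0.0531 0.038 ]
NL [0.4658 0.1573 0.038 ]
NR [0.4753 0.0509 0.038 ]
NL NR 0.1068 -1.4813
FL FR 0.1068 -1.4802
NL FL 0.1081 0.0198
NR FR 0.1082 0.0206
NL FR 0.1572 -0.7245
NR FL 0.1466 0.8338
[ 0.43688629 -0.15632653  0.03      ] [ 0.65329779 -0.19766604  0.03      ] 0.22032452190556506 -0.18874881863452167 origin [ 0.52921682 -0.17396376  0.03      ]
[0.8349, -0.5698, 0.1467, -0.0002, 0.0001, 0.1887]Traceback (most recent call last):
  File "<stdin>", line 6, in <module>
ValueError: too many values to unpack (expected 2)
```

```bash
python3 -m pendant '[0.2,-0.14,0.03,0,0,0.05,0.6, 0.4,-0.28,0.07,0,0,0.1,0.6, 0.6,-0.42,0.1,0,0,0.15,0.6, 0.8349,-0.5698,0.14,0,0,0.1887,0.6, 0.8349,-0.5698,0.1467,0,0,0.1887,0.6, 0.8349,-0.5698,0.1467,0,0,0.1887,0.6, 0.8349,-0.5698,0.1467,0,0,0.1887,0.6, 0.8349,-0.5698,0.1467,0,0,0.1887,0.6]' 60
python3 - <<'E'
from h import *
p,q=tcp();print(p.round(4),q.as_matrix().round(3).tolist())
c=eyes.capture("wrist"); cv2.imwrite("pics/w1.png",c["pixels"][:,:,::-1]); print(c["eye"],c["attitude"],np.round(c["K"],1).tolist())
E
```

```text
clock: 1.25
eef_pos: [0.5223, -0.1796, 0.1618]
tool_rot: [0.0, 0.995, -0.095, 0.0]
wrist_force: [1.1, -0.9, -0.5]
opening: 0.602
grasp_force: 0.0
[ 0.5223 -0.1796  0.1618] [[0.982, -0.189, 0.001], [-0.189, -0.982, -0.0], [0.001, 0.0, -1.0]]
[ 0.59865022 -0.19423095  0.31296817] [-0.0889737  -0.63044084  0.76361382  0.10734044] [[289.7, 0.0, 320.3], [0.0, 289.7, 200.8], [0.0, 0.0, 1.0]]
```

View pics/w1.png

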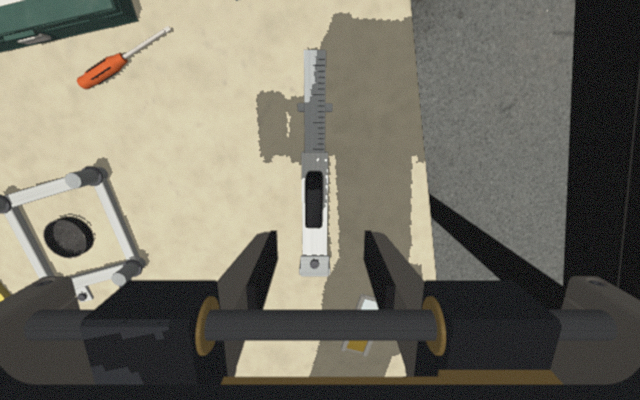

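The wrist view shows the rule upright in the image: tip (314,50), grip (314,199), hook (314,275). I'll refine the grip position from this view.

```bash
python3 - <<'E'
from h import *
c=eyes.capture("wrist"); g=cv2.cvtColor(c["pixels"],cv2.COLOR_RGB2GRAY)
m=(g<45).astype(np.uint8); m[:150]=0;m[240:]=0;m[:,:295]=0;m[:,335:]=0
n,l,st,ce=cv2.connectedComponentsWithStats(m); i=1+np.argmax(st[1:,4]); x,y,w,h,a=st[i]; print(st[i])
k=cast(c,[(x-.5,y-.5),(x+w-.5,y-.5),(x-.5,y+h-.5),(x+w-.5,y+h-.5)],.073); print(k.round(4))
e=cast(c,[(314,50),(314,275.5)],.03); d=e[0]-e[1]; print(e.round(4),np.linalg.norm(d),np.arctan2(d[1],d[0]))
print(tcp()[0], rowfor([.527,-.172,.054]), r.sense()["clock"])
E
```

```text
[318 174  17  56 657]
[[ 0.5593 -0.1728  0.073 ]
 [ 0.5567 -0.1868  0.073 ]
 [ 0.51   -0.1638  0.073 ]
 [ 0.5073 -0.1786  0.073 ]]
[[ 0.6604 -0.1876  0.03  ]
 [ 0.441  -0.1466  0.03  ]] 0.22320846084319915 -0.18489562972158827
[ 0.52454034 -0.1730608   0.16099972] [0.0045, -0.0021, 0.214] 1.35
```

```bash
python3 -m pendant '[0,0,0,0,0,0,0.6, 0,0,0,0,0,0.6, 0,0,0,0,0,0,0.6]' ; python3 -m pendant '[0,0,0,0,0,0,0.6,0,0,0,0,0,0,0.6]'; python3 - <<'E'
from h import *
c=eyes.capture("wrist"); g=cv2.cvtColor(c["pixels"],cv2.COLOR_RGB2GRAY)
m=(g<45).astype(np.uint8); m[:150]=0;m[240:]=0;m[:,:295]=0;m[:,350:]=0
n,l,st,ce=cv2.connectedComponentsWithStats(m); i=1+np.argmax(st[1:,4]); x,y,w,h,a=st[i]; print(st[i])
k=cast(c,[(x-.5,y-.5),(x+w-.5,y-.5),(x-.5,y+h-.5),(x+w-.5,y+h-.5)],.073); print(k.round(4))
row=g[265,280:360]; print(row.tolist()); print(g[90,280:360].tolist())
print(tcp()[0], r.sense()["clock"])
E
```

```text
clock: 1.6
eef_pos: [0.5207, -0.1829, 0.162]
tool_rot: [0.0, 0.995, -0.096, -0.0]
wrist_force: [0.6, 0.0, -0.0]
opening: 0.6
grasp_force: 0.0
[301 171  17  55 623]
[[ 0.5582 -0.1735  0.073 ]
 [ 0.5554 -0.1875  0.073 ]
 [ 0.5101 -0.1632  0.073 ]
 [ 0.5073 -0.178   0.073 ]]
[204, 202, 204, 200, 202, 201, 201, 201, 199, 204, 202, 203, 203, 205, 201, 188, 132, 132, 187, 196, 187, 189, 190, 191, 188, 192, 179, 137, 108, 101, 101, 101, 101, 104, 126, 165, 187, 192, 191, 188, 192, 189, 191, 191, 171, 109, 121, 183, 199, 203, 206, 202, 178, 135, 120, 118, 119, 118, 118, 115, 122, 115, 114, 116, 119, 124, 121, 119, 118, 120, 119, 120, 122, 118, 115, 118, 115, 117, 118, 121]
[211, 209, 204, 210, 202, 204, 197, 197, 195, 198, 194, 199, 199, 201, 204, 204, 205, 209, 206, 208, 196, 196, 191, 189, 185, 192, 191, 194, 194, 195, 174, 126, 107, 110, 114, 115, 113, 113, 117, 117, 112, 112, 121, 121, 122, 122, 120, 120, 119, 123, 124, 122, 122, 119, 121, 124, 119, 126, 124, 118, 123, 124, 121, 117, 121, 122, 123, 117, 119, 118, 119, 121, 117, 118, 120, 119, 123, 118, 119, 119]
[ 0.52067247 -0.18303187  0.16206345] 1.65$: bad value
```

```bash
for i in 1 2; do python3 -m pendant '[0,0,0,0,0,0,0.6,0,0,0,0,0,0,0.6]'|grep -E "clock|pos"; done; python3 - <<'E'
from h import *
s=r.sense(); print(np.round(s["joint_velocities"],3)); print(rowfor([.531,-.174,.054],-.188))
E
```

```text
clock: 1.9
eef_pos: [0.5211, -0.1819, 0.162]
clock: 2.15
eef_pos: [0.5213, -0.1813, 0.1618]
[-0.002 -0.001 -0.001 -0.     0.002 -0.001 -0.   ]
[0.0163, -0.0179, 0.2157, 0.0, 0.0, -0.0007]
```

```bash
python3 -m pendant '[0.0163,-0.0164,0.05,0,0,0,0.6, 0.0163,-0.0164,0.11,0,0,0,0.6, 0.0163,-0.0164,0.16,0,0,0,0.6, 0.0163,-0.0164,0.19,0,0,0,0.6, 0.0163,-0.0164,0.205,0,0,0,0.6, 0.0163,-0.0164,0.215,0,0,0,0.6, 0.0163,-0.0164,0.215,0,0,0,0.6, 0.0163,-0.0164,0.215,0,0,0,0.6]' 
python3 -m pendant '[0,0,0,0,0,0,0.1,0,0,0,0,0,0,0.1,0,0,0,0,0,0,0.1,0,0,0,0,0,0,0.1,0,0,0,0,0,0,0.1]' 60
python3 - <<'E'
from h import *
c=eyes.capture("wrist"); cv2.imwrite("pics/w2.png",c["pixels"][:,:,::-1])
E
```

```text
clock: 3.15
eef_pos: [0.5314, -0.1748, 0.055]
tool_rot: [0.0, 0.995, -0.095, 0.001]
wrist_force: [0.5, 0.6, 0.8]
opening: 0.601
grasp_force: 0.0
clock: 3.78
eef_pos: [0.5309, -0.1748, 0.0544]
tool_rot: [0.0, 0.995, -0.095, 0.0]
wrist_force: [-0.2, -0.0, 0.1]
opening: 0.169
grasp_force: 60.0
```

View pics/w2.png

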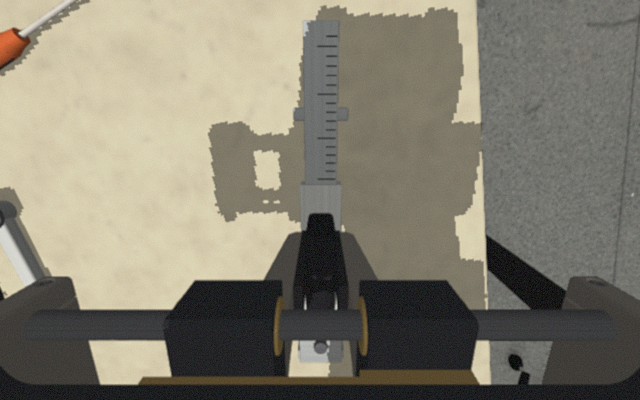

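The rule is gripped, opening 15.5 mm, with its foot at image row 114. Next I'll check the rule's offset in the grip and plan the carry.

```bash
python3 - <<'E'
from h import *
c=eyes.capture("wrist"); p,q=tcp(); g=cv2.cvtColor(c["pixels"],cv2.COLOR_RGB2GRAY)
col=g[95:135,297]; print(col.tolist()); print(g[10:35,320].tolist())
for uv,z in [((321,107),.018),((321,121),.018),((321,19.5),.021),((321,184),.031)]: print(uv,(q.inv().apply(cast(c,uv,z)-p)*1000).round(1))
print(rowfor([.531,-.175,.16]), rowfor([.5102,.1206,.16],-.7246))
E
```

```text
[204, 200, 208, 205, 198, 165, 145, 172, 187, 187, 197, 193, 151, 109, 108, 111, 110, 108, 112, 110, 108, 106, 103, 102, 103, 100, 115, 120, 121, 122, 126, 127, 126, 127, 122, 120, 121, 125, 123, 126]
[144, 119, 115, 120, 119, 118, 121, 123, 121, 119, 115, 114, 113, 114, 116, 116, 115, 112, 116, 114, 116, 112, 113, 112, 113]
(321, 107) [[83.9  0.5 36.4]]
(321, 121) [[75.6  0.5 36.4]]
(321, 19.5) [[130.6   0.4  33.4]]
(321, 184) [[38.3  0.5 23.4]]
[0.0002, 0.0005, -0.2113] [-0.1523, -0.5722, -0.2113, 0.0, -0.0, 0.1701]
```

```bash
python3 -m pendant '[0,0,-0.04,0,0,0,0.1, 0,0,-0.1,0,0,0,0.1, 0,0,-0.16,0,0,0,0.1,0,0,-0.2,0,0,0,0.1,0,0,-0.212,0,0,0,0.1,0,0,-0.212,0,0,0,0.1]' 60
```

```text
clock: 4.62
eef_pos: [0.5305, -0.1746, 0.1598]
tool_rot: [-0.0, 0.995, -0.095, -0.0]
wrist_force: [-0.6, 0.1, -3.7]
opening: 0.171
grasp_force: 60.0
```

```bash
python3 -m pendant '[-0.015,-0.057,0,0,0,0.02,0.1, -0.035,-0.14,0,0,0,0.045,0.1, -0.06,-0.24,0,0,0,0.075,0.1, -0.09,-0.34,0,0,0,0.105,0.1, -0.12,-0.45,0,0,0,0.135,0.1, -0.14,-0.53,0,0,0,0.155,0.1, -0.15,-0.565,0,0,0,0.167,0.1, -0.1523,-0.5722,0,0,0,0.17,0.1]' 60
python3 -m pendant '[0,0,0,0,0,0,0.1,0,0,0,0,0,0,0.1,0,0,0,0,0,0,0.1,0,0,0,0,0,0,0.1]'
python3 - <<'E'
from h import *
c=eyes.capture("wrist"); np.savez("w3.npz",**c); cv2.imwrite("pics/w3.png",c["pixels"][:,:,::-1])
E
```

```text
clock: 5.62
eef_pos: [0.5091, 0.122, 0.159]
tool_rot: [0.001, 0.936, -0.353, -0.001]
wrist_force: [0.2, -0.7, -3.5]
opening: 0.169
grasp_force: 60.0
clock: 6.12
eef_pos: [0.5103, 0.1201, 0.1603]
tool_rot: [0.0, 0.935, -0.355, 0.0]
wrist_force: [-0.7, 0.2, -4.0]
opening: 0.172
grasp_force: 60.0
```

View pics/w3.png

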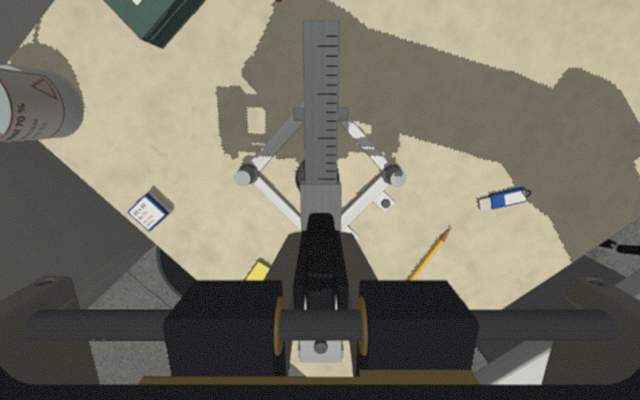

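The far right post is hidden under the tongue, centred as intended. FL shows near (246,174) and NR near (398,174), so I'll use those two to check the frame estimate.

```bash
python3 - <<'E'
from h import *
c=dict(np.load("w3.npz")); g=cv2.cvtColor(c["pixels"],cv2.COLOR_RGB2GRAY)
print(cast(c,[(247,173.5),(398,174)],.038).round(4))
print("expected px FL NR NL FR",proj(c,[[.5769,.1619,.038],[.4758,.0506,.038],[.466,.1597,.038],[.5867,.0529,.038]]).round(1))
o=np.hstack([cv2.resize(g[150:200,225:270],None,fx=8,fy=8),cv2.resize(g[150:200,375:420],None,fx=8,fy=8)]); cv2.imwrite("pics/w3c.png",o)
E
```

```text
[[0.5763 0.1549 0.038 ]
 [0.4801 0.0471 0.038 ]]
expected px FL NR NL FR [[241.5 177.8]
 [397.9 179.7]
 [319.8 255. ]
 [319.6  89.3]]
```

View pics/w3c.png

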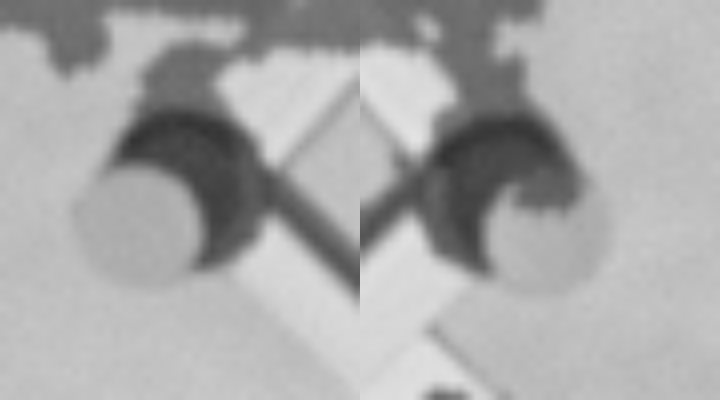

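FL and NR land within 1 px of prediction, so I'm lowering.

```bash
python3 -m pendant '[0,0,0.03,0,0,0,0.1, 0,0,0.07,0,0,0,0.1, 0,0,0.11,0,0,0,0.1, 0,0,0.14,0,0,0,0.1, 0,0,0.156,0,0,0,0.1, 0,0,0.164,0,0,0,0.1, 0,0,0.164,0,0,0,0.1, 0,0,0.164,0,0,0,0.1]' 
python3 - <<'E'
from h import *
c=eyes.capture("scene"); o=proj(c,[.525,.105,.03])[0].astype(int); print(o)
cv2.imwrite("pics/s1.png",cv2.resize(c["pixels"][o[1]-60:o[1]+40,o[0]-65:o[0]+65,::-1],None,fx=6,fy=6,interpolation=cv2.INTER_CUBIC))
s=r.sense();print(s["wrist_force"],s["torque"])
E
```

```text
clock: 7.18
eef_pos: [0.5106, 0.1208, 0.0789]
tool_rot: [-0.0, 0.935, -0.354, 0.0]
wrist_force: [-0.2, -0.2, -3.6]
opening: 0.169
grasp_force: 60.0
[306 211]
[-0.76292337  0.30755613 -3.7720696 ] [ 0.05541271 -0.03518185 -0.00795228]
```

View pics/s1.png

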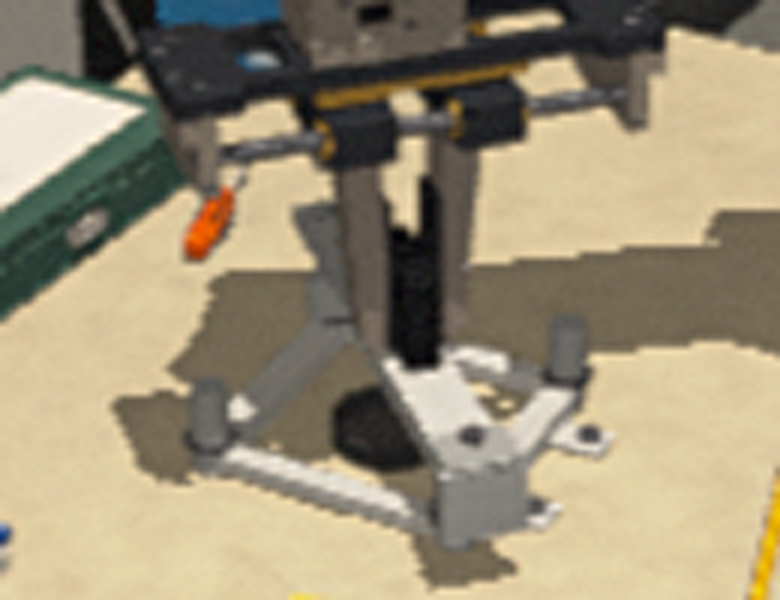

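The hook hangs outside the near-left post. Now I'll slide toward the nose while watching the force along the rule.

```bash
cat > mon.py <<'E'
from h import *
p,q=tcp(); s=r.sense(); f=q.inv().apply(s["wrist_force"]); 
print("t %.2f tool F %s  s=%.1f z=%.4f lat=%.1f tq %s"%(s["clock"],f.round(2),1000*q.apply([1,0,0])@(p-[.466,.1597,0]),p[2],0,q.inv().apply(s["torque"]).round(3)),s["opening"])
E
python3 mon.py
python3 -m pendant '[0.01,0,0.003,0,0,0,0.1,0.016,0,0.003,0,0,0,0.1,0.02,0,0.003,0,0,0,0.1,0.02,0,0.003,0,0,0,0.1]' >/dev/null; python3 mon.py
python3 -m pendant '[0.005,0,0,0,0,0,0.1,0.01,0,0,0,0,0,0.1,0.01,0,0,0,0,0,0.1]' >/dev/null; python3 mon.py
```

```text
t 7.22 tool F [-0.78  0.28  3.77]  s=59.3 z=0.0789 lat=0.0 tq [ 0.065 -0.01   0.008] 0.17272998958833127
t 7.72 tool F [-0.68  0.24  3.88]  s=69.1 z=0.0768 lat=0.0 tq [ 0.072 -0.044  0.012] 0.16828868371034442
t 8.10 tool F [-2.96  1.1   3.01]  s=73.7 z=0.0767 lat=0.0 tq [ 0.064 -0.649  0.022] 0.1712239684782508
```

```bash

python3 -m pendant '[0.002,0,0,0,0,0,0.1,0.003,0,0,0,0,0,0.1,0.003,0,0,0,0,0,0.1]' >/dev/null; python3 mon.py
python3 -m pendant '[0.002,0,0,0,0,0,0.1,0.003,0,0,0,0,0,0.1,0.003,0,0,0,0,0,0.1]' >/dev/null; python3 mon.py
```

```text
t 8.47 tool F [-2.49  0.53  4.05]  s=75.3 z=0.0768 lat=0.0 tq [ 0.14  -0.688 -0.031] 0.1684335782453798
t 8.85 tool F [-2.45 -0.63  4.83]  s=76.9 z=0.0768 lat=0.0 tq [ 0.079 -0.724  0.005] 0.16889150353736201
```

```bash

python3 -m pendant '[0.002,0,0,0,0,0,0.1,0.003,0,0,0,0,0,0.1,0.003,0,0,0,0,0,0.1]' >/dev/null; python3 mon.py
python3 -m pendant '[0.001,0,0,0,0,0,0.1,0.002,0,0,0,0,0,0.1,0.002,0,0,0,0,0,0.1]' >/dev/null; python3 mon.py
```

```text
t 9.22 tool F [-2.59 -0.    4.63]  s=78.5 z=0.0768 lat=0.0 tq [ 0.131 -0.838 -0.039] 0.1680060967627622
t 9.60 tool F [-3.39 -0.74  2.95]  s=79.1 z=0.0768 lat=0.0 tq [ 0.127 -1.072 -0.037] 0.1647915666940225
```

```bash

python3 -m pendant '[0.001,0,0,0,0,0,0.1,0.001,0,0,0,0,0,0.1]' >/dev/null; python3 mon.py
```

```text
t 9.85 tool F [-5.28 -0.34  2.48]  s=79.2 z=0.0768 lat=0.0 tq [ 0.105 -1.273  0.022] 0.17472174167833573
```

```bash

python3 -m pendant '[0.001,0,0,0,0,0,0.1,0.001,0,0,0,0,0,0.1]' >/dev/null; python3 mon.py
```

```text
t 10.10 tool F [-5.29 -0.65  3.1 ]  s=79.2 z=0.0767 lat=0.0 tq [ 0.125 -1.609  0.045] 0.1700892004509566
```

```bash

python3 -m pendant '[0.001,0,0,0,0,0,0.1,0.002,0,0,0,0,0,0.1,0.002,0,0,0,0,0,0.1,0.002,0,0,0,0,0,0.1,0.002,0,0,0,0,0,0.1]' >/dev/null; python3 mon.py
python3 - <<'E'
from h import *
c=eyes.capture("wrist"); np.savez("m1.npz",**c); cv2.imwrite("pics/m1.png",c["pixels"][0:300,200:440,::-1])
E
```

```text
t 10.72 tool F [-7.57 -0.1   2.56]  s=79.2 z=0.0765 lat=0.0 tq [ 0.191 -2.038  0.087] 0.1703000544950538
```

View pics/m1.png

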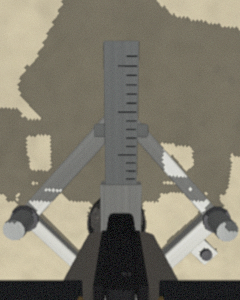

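Diagonal 1 is seated: the rule stopped at 79.2 mm with about 4.5 N on the hook. The foot is at row 130, against 114 when free, so the reading is about 10 mm. I'll back off, lift, and plan diagonal 2.

```bash

python3 -m pendant '[-0.015,0,0,0,0,0,0.1,-0.03,0,0,0,0,0,0.1,-0.043,0,0,0,0,0,0.1,-0.043,0,-0.02,0,0,0,0.1,-0.043,0,-0.07,0,0,0,0.1,-0.043,0,-0.13,0,0,0,0.1,-0.043,0,-0.16,0,0,0,0.1,-0.043,0,-0.16,0,0,0,0.1]' ; python3 mon.py
python3 - <<'E'
from h import *
c=eyes.capture("wrist"); g=cv2.cvtColor(c["pixels"],cv2.COLOR_RGB2GRAY); print(g[0:40,320].tolist(), g[95:130,297].tolist())
a=.8334; print(rowfor(np.array([.4758,.0506,.157])+.048*np.array([np.cos(a),np.sin(a),0]),a), r.sense()["joints"])
E
```

```text
clock: 11.78
eef_pos: [0.5119, 0.12, 0.1581]
tool_rot: [-0.001, 0.935, -0.354, 0.001]
wrist_force: [0.0, 0.6, -4.6]
opening: 0.171
grasp_force: 60.0
t 11.78 tool F [-0.4  -0.49  4.57]  s=61.0 z=0.1581 lat=0.0 tq [ 0.066 -0.078 -0.013] 0.17090106129267477
[110, 112, 112, 110, 108, 112, 113, 110, 113, 109, 108, 108, 109, 107, 113, 110, 116, 109, 112, 106, 101, 103, 107, 109, 100, 106, 109, 109, 105, 107, 105, 106, 106, 107, 106, 101, 103, 107, 104, 103] [111, 107, 112, 106, 111, 108, 110, 111, 109, 110, 112, 107, 97, 102, 103, 102, 101, 101, 106, 102, 101, 96, 98, 98, 92, 91, 107, 121, 120, 118, 121, 122, 118, 120, 115]
[0.0401, 0.0543, -0.0001, 0.0, -0.0002, -0.4959] [-0.235463    0.35957228 -0.07071394  1.97199931  0.03464834  0.81047637
 -2.6207708 ]
```

```bash

python3 -m pendant '[0.005,0.007,0,0,0,-0.04,0.1,0.01,0.014,0,0,0,-0.095,0.1,0.015,0.021,0,0,0,-0.15,0.1,0.02,0.03,0,0,0,-0.205,0.1,0.025,0.037,0,0,0,-0.26,0.1,0.03,0.044,0,0,0,-0.315,0.1,0.035,0.05,0,0,0,-0.37,0.1,0.04,0.0543,0,0,0,-0.42,0.1]' >/dev/null
python3 -m pendant '[0,0,0,0,0,-0.04,0.1,0,0,0,0,0,-0.07,0.1,0,0,0,0,0,-0.076,0.1,0,0,0,0,0,-0.076,0.1,0,0,0,0,0,-0.076,0.1,0,0,0,0,0,-0.076,0.1]' 
python3 - <<'E'
from h import *
a=.8334; print(rowfor(np.array([.4758,.0506,.077])+.048*np.array([np.cos(a),np.sin(a),0]),a))
c=eyes.capture("wrist"); print(proj(c,[[.5769,.1619,.038],[.4758,.0506,.038],[.466,.1597,.038],[.5867,.0529,.038]]).round(1)); cv2.imwrite("pics/w5.png",c["pixels"][:,:,::-1])
E
```

```text
clock: 13.58
eef_pos: [0.5079, 0.0865, 0.1568]
tool_rot: [0.0, 0.914, 0.405, -0.0]
wrist_force: [-0.4, 0.3, -4.8]
opening: 0.172
grasp_force: 60.0
[-0.0002, 0.0007, 0.1596, -0.0, 0.0, 0.0001]
[[321.   88.3]
 [320.9 246.4]
 [235.6 174.4]
 [406.3 172.3]]
```

View pics/w5.png

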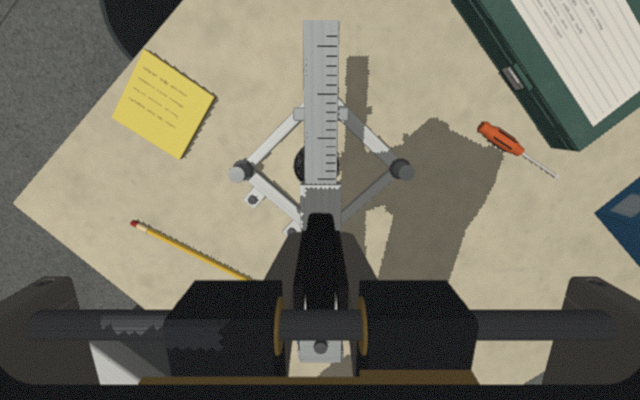

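The posts sit at about (237,174) and (404,172), within 2 px of prediction. Lowering, then sliding.

```bash
sed -i 's/p-\[.466,.1597,0\]/p-[.4758,.0506,0]/' mon.py
python3 -m pendant '[0,0,0.03,0,0,0,0.1, 0,0,0.07,0,0,0,0.1, 0,0,0.11,0,0,0,0.1, 0,0,0.14,0,0,0,0.1, 0,0,0.154,0,0,0,0.1, 0,0,0.16,0,0,0,0.1, 0,0,0.16,0,0,0,0.1, 0,0,0.16,0,0,0,0.1]' >/dev/null; python3 mon.py
```

```text
t 14.62 tool F [0.39 0.5  3.77]  s=48.5 z=0.0774 lat=0.0 tq [-0.053  0.03   0.019] 0.16834651718977317
```

```bash
python3 -m pendant '[0.01,0,0,0,0,0,0.1,0.014,0,0,0,0,0,0.1,0.02,0,0,0,0,0,0.1,0.02,0,0,0,0,0,0.1]' >/dev/null; python3 mon.py
python3 -m pendant '[0.005,0,0,0,0,0,0.1,0.01,0,0,0,0,0,0.1,0.01,0,0,0,0,0,0.1]' >/dev/null; python3 mon.py
```

```text
t 15.12 tool F [0.06 0.04 4.36]  s=58.1 z=0.0768 lat=0.0 tq [-0.028  0.011 -0.027] 0.17177294093195536
t 15.50 tool F [-3.13  0.66  2.87]  s=62.7 z=0.0766 lat=0.0 tq [-0.083 -0.621  0.013] 0.17344470963139344
```

```bash
python3 -m pendant '[0.006,0,0,0,0,0,0.1,0.012,0,0,0,0,0,0.1,0.016,0,0,0,0,0,0.1,0.02,0,0,0,0,0,0.1,0.02,0,0,0,0,0,0.1]' >/dev/null; python3 mon.py
python3 -m pendant '[0.003,0,0,0,0,0,0.1,0.005,0,0,0,0,0,0.1,0.005,0,0,0,0,0,0.1]' >/dev/null; python3 mon.py
```

```text
t 16.12 tool F [-3.28  0.47  4.13]  s=72.9 z=0.0766 lat=0.0 tq [-0.099 -0.931  0.069] 0.1724454971354293
t 16.50 tool F [-4.87  0.43  4.96]  s=75.4 z=0.0767 lat=0.0 tq [-0.17  -1.054  0.028] 0.17370224029385206
```

```bash
python3 -m pendant '[0.002,0,0,0,0,0,0.1,0.002,0,0,0,0,0,0.1,0.002,0,0,0,0,0,0.1]' >/dev/null; python3 mon.py
python3 -m pendant '[0.002,0,0,0,0,0,0.1,0.002,0,0,0,0,0,0.1]' >/dev/null; python3 mon.py
python3 -m pendant '[0.001,0,0,0,0,0,0.1,0.001,0,0,0,0,0,0.1]' >/dev/null; python3 mon.py
```

```text
t 16.88 tool F [-3.65  0.68  6.47]  s=76.4 z=0.0767 lat=0.0 tq [-0.166 -1.093 -0.003] 0.16969358920064875
t 17.12 tool F [-5.03  0.05  4.1 ]  s=77.6 z=0.0768 lat=0.0 tq [-0.115 -1.163  0.027] 0.17264463110361136
t 17.38 tool F [-3.64 -0.01  5.66]  s=78.1 z=0.0768 lat=0.0 tq [-0.091 -1.158  0.067] 0.17353060355024644
```

```bash
for i in 1; do python3 -m pendant '[0.002,0,0,0,0,0,0.1,0.002,0,0,0,0,0,0.1]' >/dev/null; python3 mon.py; done
python3 -m pendant '[0.001,0,0,0,0,0,0.1,0.001,0,0,0,0,0,0.1]' >/dev/null; python3 mon.py
```

```text
t 17.62 tool F [-4.47  0.04  5.18]  s=78.8 z=0.0768 lat=0.0 tq [-0.107 -1.331  0.006] 0.17022731483996906
t 17.88 tool F [-6.78  0.25  4.39]  s=78.7 z=0.0767 lat=0.0 tq [ 0.008 -1.521  0.018] 0.1688860478852663
```

```bash
python3 -m pendant '[0.001,0,0,0,0,0,0.1,0.002,0,0,0,0,0,0.1]' >/dev/null; python3 mon.py
```

```text
t 18.12 tool F [-8.6  -0.14  2.06]  s=78.8 z=0.0766 lat=0.0 tq [-0.051 -1.956 -0.057] 0.17078415755721907
```

```bash
python3 -m pendant '[0.001,0,0,0,0,0,0.1,0.001,0,0,0,0,0,0.1,0.001,0,0,0,0,0,0.1,0.001,0,0,0,0,0,0.1,0.001,0,0,0,0,0,0.1]' >/dev/null; python3 mon.py
python3 - <<'E'
from h import *
c=eyes.capture("wrist"); d=dict(np.load("m1.npz"))
for k in (d,c):
    g=cv2.cvtColor(k["pixels"],cv2.COLOR_RGB2GRAY).astype(int); G=g[15:90,312:318].mean(1); dg=np.diff(G); print("nose tip candidates",[(i+15,int(dg[i])) for i in np.argsort(-abs(dg))[:3]])
E
```

```text
t 18.75 tool F [-9.4  -0.21  2.17]  s=78.8 z=0.0765 lat=0.0 tq [-0.031 -2.114 -0.025] 0.16871164214169918
nose tip candidates [(np.int64(39), -4), (np.int64(64), -4), (np.int64(65), 3)]
nose tip candidates [(np.int64(60), -19), (np.int64(62), 8), (np.int64(84), -4)]
```

Diagonal 2 is seated: the nose tip is at row 60 against 40, so the tongue is about 11 mm further in. Diagonal 1 (near left to far right) is therefore longer, as the images also showed. Going back there.

```bash

python3 -m pendant '[-0.02,0,0,0,0,0,0.1,-0.045,0,0,0,0,0,0.1,-0.06,0,0,0,0,0,0.1,-0.06,0,-0.01,0,0,0,0.1,-0.06,0,-0.06,0,0,0,0.1,-0.06,0,-0.12,0,0,0,0.1,-0.06,0,-0.16,0,0,0,0.1,-0.06,0,-0.16,0,0,0,0.1]' ; python3 mon.py
python3 - <<'E'
from h import *
a=-.7246; print(rowfor(np.array([.466,.1597,.157])+.062*np.array([np.cos(a),np.sin(a),0]),a))
E
```

```text
clock: 19.8
eef_pos: [0.5119, 0.0897, 0.159]
tool_rot: [0.001, 0.914, 0.405, 0.003]
wrist_force: [0.7, -0.1, -3.5]
opening: 0.17
grasp_force: 60.0
t 19.80 tool F [0.41 0.6  3.48]  s=54.0 z=0.1590 lat=0.0 tq [-0.019  0.018  0.011] 0.16980876673080395
[0.0435, -0.0382, 0.004, -0.0004, -0.002, 0.4963]
```

```bash

python3 -m pendant '[0.005,-0.005,0,0,0,0.04,0.1,0.01,-0.01,0,0,0,0.095,0.1,0.015,-0.015,0,0,0,0.15,0.1,0.02,-0.02,0,0,0,0.205,0.1,0.025,-0.025,0,0,0,0.26,0.1,0.03,-0.03,0,0,0,0.315,0.1,0.036,-0.034,0,0,0,0.37,0.1,0.0435,-0.0382,0,0,0,0.42,0.1]' >/dev/null
python3 -m pendant '[0,0,0,0,0,0.04,0.1,0,0,0,0,0,0.07,0.1,0,0,0,0,0,0.076,0.1,0,0,0,0,0,0.076,0.1,0,0,0,0,0,0.076,0.1,0,0,0,0,0,0.076,0.1]' 
sed -i 's/p-\[.4758,.0506,0\]/p-[.466,.1597,0]/' mon.py; python3 mon.py
python3 - <<'E'
from h import *
a=-.7246; print(rowfor(np.array([.466,.1597,.0785])+.062*np.array([np.cos(a),np.sin(a),0]),a))
E
```

```text
clock: 21.55
eef_pos: [0.5105, 0.1175, 0.1568]
tool_rot: [-0.0, 0.935, -0.354, 0.0]
wrist_force: [0.1, -0.2, -3.6]
opening: 0.172
grasp_force: 60.0
t 21.55 tool F [0.25 0.07 3.64]  s=61.2 z=0.1568 lat=0.0 tq [ 0.065 -0.036  0.008] 0.17180708186845248
[0.0015, -0.0042, 0.1566, -0.0, 0.0, 0.0002]
```

Correcting the 2 mm lateral error, then lowering to near contact.

```bash

python3 -m pendant '[0.0015,-0.004,0.03,0,0,0,0.1,0.0015,-0.004,0.07,0,0,0,0.1,0.0015,-0.004,0.11,0,0,0,0.1,0.0015,-0.004,0.14,0,0,0,0.1,0.0015,-0.004,0.152,0,0,0,0.1,0.0015,-0.004,0.157,0,0,0,0.1,0.0015,-0.004,0.16,0,0,0,0.1,0.0015,-0.004,0.16,0,0,0,0.1]' >/dev/null; python3 mon.py
python3 -m pendant '[0,0,0.001,0,0,0,0.1,0,0,0.003,0,0,0,0.1,0,0,0.003,0,0,0,0.1,0,0,0.003,0,0,0,0.1]' >/dev/null; python3 mon.py
```

```text
t 22.55 tool F [ 0.79 -0.11  3.11]  s=62.1 z=0.0772 lat=0.0 tq [0.07  0.021 0.028] 0.16994049735597377
t 23.05 tool F [-0.75  0.67  4.04]  s=61.9 z=0.0754 lat=0.0 tq [ 0.044 -0.064  0.048] 0.16656262361721952
```

```bash

python3 -m pendant '[0,0,0.001,0,0,0,0.1,0,0,0.002,0,0,0,0.1,0,0,0.002,0,0,0,0.1]' >/dev/null; python3 mon.py
python3 -m pendant '[0,0,0.001,0,0,0,0.1,0,0,0.001,0,0,0,0.1,0,0,0.001,0,0,0,0.1]' >/dev/null; python3 mon.py
```

```text
t 23.43 tool F [ 0.45 -0.53  3.63]  s=62.0 z=0.0744 lat=0.0 tq [-0.011 -0.045 -0.023] 0.1696733114616097
t 23.80 tool F [-0.51  2.24 -4.44]  s=62.0 z=0.0743 lat=0.0 tq [-0.518 -0.409  0.028] 0.17104327765009736
```

```bash

python3 -m pendant '[0,0,-0.001,0,0,0,0.1,0,0,-0.001,0,0,0,0.2,0,0,-0.001,0,0,0,0.3,0,0,-0.001,0,0,0,0.45,0,0,-0.001,0,0,0,0.45]' 3 | grep -E "open|force"; python3 mon.py
python3 -m pendant '[0,0,-0.02,0,0,0,0.45,0,0,-0.06,0,0,0,0.45,0,0,-0.12,0,0,0,0.45,0,0,-0.2,0,0,0,0.45,0,0,-0.28,0,0,0,0.45,0,0,-0.34,0,0,0,0.45,0,0,-0.36,0,0,0,0.45,0,0,-0.36,0,0,0,0.45]' 
python3 - <<'E'
from h import *
c=eyes.capture("scene"); A=cv2.resize(c["pixels"][150:260,240:370,::-1],None,fx=4,fy=4)
c=eyes.capture("wrist"); B=c["pixels"][0:400,190:450,::-1]
o=np.zeros((440,780,3),np.uint8); o[:440,:520]=A; o[:400,520:]=B; cv2.imwrite("pics/end.png",o)
E
```

```text
wrist_force: [0.2, 0.4, 0.7]
opening: 0.45
grasp_force: 0.0
t 24.43 tool F [-0.11 -0.48 -0.71]  s=62.0 z=0.0743 lat=0.0 tq [ 0.03  -0.097 -0.019] 0.44974372632013826
clock: 25.42
eef_pos: [0.5123, 0.1185, 0.2545]
tool_rot: [-0.0, 0.935, -0.354, 0.0]
wrist_force: [-0.6, -0.3, -0.6]
opening: 0.452
grasp_force: 0.0
```

View pics/end.png

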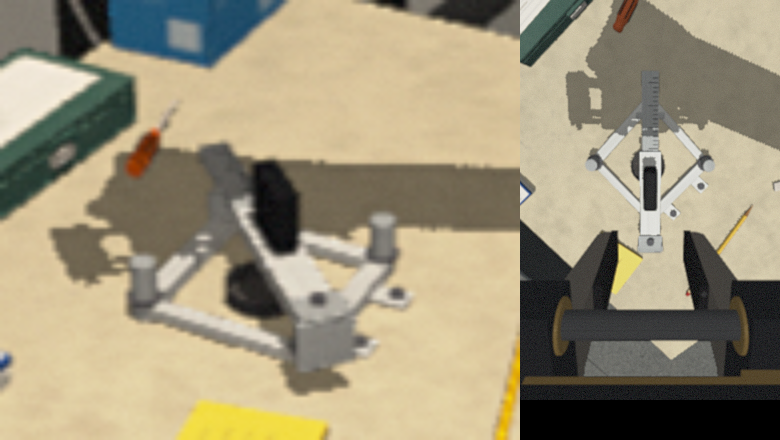

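The rule lies level on the NL–FR diagonal with its hook outside the near post, and the gripper is clear. Handing in.

```bash
python3 -c "
from workcell import r
print(r.finish_job())"
```

```text
the job is handed in; nothing more can be done
None
```

I measured both diagonals with the hook seated by feel at an estimated 4–5 N. The near-left to far-right diagonal is about 11 mm longer, and the rule was left lying level along it; the job is handed in, but no verdict came back.

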